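Steady a slung flanged pipe over the V-blocks

TASK

Take the bench gantry's trolley by its orange upright grip, run it along the beam so that the slung flanged pipe comes off its yellow parking ledge, and stop it with the pipe centred over the pair of green V-blocks. The pipe drops off the ledge and rocks for a long time, so steady it by working the trolley, never touching the pipe or swinging it wildly, until it has hung there level and still for a good three seconds; then let go of the grip and leave it hanging like that, with the other things on the bench left where they are.

Things in the scene. Friction and masses are not known exactly. Their poses are not given: they have to be found in the camera images.
- gantry: Fixed blue bench gantry, its place and yaw vary. Origin on the bench under the beam's middle; y axis along the beam (robot's left), x away from the robot. Beam 800 mm long, 40 x 40 mm, centre 235 mm up. A smooth yellow ledge near its left end (top 178 mm up, y 365 to 450 mm, x 40 to 110 mm in this frame) holds up the pipe's left end at the start.
- grip (a point): Grasp point on the orange upright round grip on the trolley: 30 mm diameter, 68 mm long, its top 30 mm above this point, which is 312 mm above the bench; the trolley's top plate (84 x 100 mm) is 38 mm below. Grasp from above, fingers closing along the beam; nothing stands near it.
- pin (a point): Pivot pin on the trolley on which the pipe hangs: 200 mm above the bench, 75 mm from the grip's axis towards the gantry's +x. Travels with the trolley; to be brought over the V-blocks' origin.
- trolley (a joint): Trolley travel in m, growing towards gantry -y (away from the ledge), hard stops at 0 and 0.44; pin at gantry y = 0.19 - travel. Starts at 0 to 0.05; the pipe drops off the ledge between 0.07 and 0.10. Trolley 0.5 kg plus load 0.77 kg (both vary by a third); dry friction 1 N, drag 1.5 N s/m: it stays where it is left.
- sling (a joint): Rocking angle (rad) of red clamp and pipe about the pin: 0 level, positive with the gantry +y (left) end up; 0.27 at the start. Nearly undamped: half the swing is left after about 40 s. Period about 1.86 s (w = 3.4 rad/s). Pin acceleration a along gantry +y drives it: angle'' = -w^2 (angle + a/9.81), so trolley speed towards the raised end, in proportion to the angle, damps it.
- pipe: The load: steel pipe 480 mm long, 38 mm diameter, a flange of 80 mm diameter, 15 mm thick, at each end; 0.65 kg (varies by a third). Origin at the middle of its axis, 45 mm below the pin when level; y along the pipe. The robot must not touch it.
- vblocks: The target: two green V-blocks (55 mm high, 180 mm apart) on a fixed base plate 100 x 260 mm with a yellow centre line across it, under the pipe's path. Origin at the plate's centre on the bench, straight below the pin's path; y parallel to the beam. At gantry y -0.17 to 0.02. The hanging pipe passes well above it.
- spraycan: Bystander: spray can, 60 mm diameter, 170 mm tall, between robot and gantry.
- carton: Bystander: red carton 90 x 130 x 70 mm.
- hammer: Bystander: hammer lying on the bench.
- driver: Bystander: screwdriver lying on the bench.

How it is judged:
On the way, in this order (a step that is already met when the one before it is completed fails the run):
1. the pipe has been run off the ledge (value of joint trolley above 0.11 m), for 0.1 s.
2. the pipe hangs centred over the V-blocks, level and still, for 2.5 s (horizontal distance between pin and vblocks below 0.015 m and value of joint sling between -0.06 and 0.06 rad and velocity of joint sling between -0.22 and 0.22 rad/s), for 2.5 s.
At the end, for the whole second after the job is handed in: The trolley stands released with the pivot pin within 15 mm of the V-blocks' centre, seen from above; the pipe hangs level within 0.06 rad and rocks at less than 0.22 rad/s; before that it hung so for 2.5 s without a break (all of step 2 and velocity of joint trolley between -0.02 and 0.02 m/s); the robot touches nothing.
It fails at once if the robot touches the pipe (contact force between any of the fingers, the arm and pipe above 0.5 N).
It fails at once if the pipe swings wildly (beyond 0.5 rad) (value of joint sling above 0.5 rad or value of joint sling below -0.5 rad).
It fails at once if a bystander is pushed aside (distance of any of spraycan, carton, hammer, driver from where it was at the start of the episode above 0.02 m).
It also fails if it takes over 48 s, if anything falls off the work surface, if the arm or the gripper's body presses on something with over 40 N, if the wrist force passes 120 N, or if a joint passes its speed limit or range.

ROBOT

A 6-joint arm with a two-finger parallel gripper is mounted at the origin on the work surface. World frame = base frame: x ahead of the robot, y to its left, z up, the work surface at z = 0. Lengths are in m, angles in rad, forces in N, time in s.
With the tool pointing down it reaches from about 0.4 to 0.925 m from the base axis. Payload 3.4 kg.
Tool frame: the origin (TCP) lies on the centre line of the jaws, within the pads' length; the fingertips stand ahead of it and the grasp point (between the pads) lies 5 mm behind it (manip.tips_ahead is the y of the fingertips in the tool frame, in m); y points along the fingers, x is the direction in which the jaws open and shut, and the axes are right-handed (so a half turn about y gives the same grasp; the last joint's range is limited). The gripper opens to 85 mm and grips with 20 to 120 N. Pads are 22 mm wide; open, the fingers measure 114 mm over their backs; the gripper's body (76 mm by 85 mm) begins 54 mm behind the grasp point. The pads swing forward as they close: fully open they stand 13 mm farther back than shut.
Start: joints at [1.212, 0.307, 1.506, -0, 1.328, -0.073], TCP at [0.162, 0.552, 0.206] pointing down, gripper open.
Joint ranges: [-3.12, 3.12], [-1.05, 2.28], [0.14, 2.33], [-1.42, 4.57], [0.1, 2.73], [-2.68, 2.68]. Speed limits (rad/s): [2.57, 2.57, 3.14, 3.14, 3.14, 3.14].

INTERFACE

Orientations are given as a unit quaternion [w, x, y, z].
In Python, from cell import readout, viewer, ticket, manip gives the robot as it stands.
- The arm moves only by the tool carry_out, never from a script. Its argument "motion" is one flat list of numbers, 7 for each row, row after row: the shift along the tool's x, y, z in cm, then the turn, a rotation vector about the tool's x, y, z in degrees, then the opening, from 0 (shut) to 1 (fully open). A call has 1 to 5 rows; each row is the pose to reach, as a shift and turn from the pose commanded when the call began, along the tool's axes at that moment; what a row does not reach only later rows make up. A row lasts 1/10 s, in which the tool goes at most 50 mm and 8.59 degrees, less where a joint would pass 70% of its speed; a pose out of reach is approached as far as the arm can. A call with a gripper value outside its range is refused whole. The fingers move at their own pace and stop on an object; "squeeze" is the grip in N (left out, the last holds). Time passes only in rows, so rows that repeat a pose let the fingers close. It gives the time, the measured TCP pose, the force and the opening at its end, in the units of the state.
- readout.sense(): the state, without advancing time (a new reading comes with each control period).
- viewer.capture(name): name is "scene" or "top" or "wrist"; returns (picture, depth): 400x640x3 uint8, red, green, blue; 400x640 float32, m along the optical axis (not along the pixel's ray), 0 where there is no reading.
- viewer.camera_params(name): a dict with "vertical_fov" (degrees; the focal length in pixels is half the picture's height over the tangent of half this angle, whatever the lens; pixels are square), "cx", "cy" (the principal point, pixels), "rvec" (rotation vector, rad) and "tvec" (3), from world to camera coordinates, as OpenCV has them; the wrist camera has in their place "mount" (4x4, takes a point from camera to tool coordinates, whose origin is the TCP and whose axes are the tool frame's). Camera axes: x right, y down, z forward; pixel columns grow to the right and rows downward; lengths in m; the calibration is good to about 2 mm. A picture is of the moment at which its call begins: read the wrist's pose just before it. camera_params takes no time and is no camera call.
- ticket.sign_off(): hands the job in, once; it reports no verdict.
The state is a dict: "clock": time; "qpos": joint angles; "dq": joint speeds; "joint_efforts": joint torques, N m; "tcp_pos": TCP position; "eef_rot": TCP orientation; "force": force on the tool from outside, world axes, zero at the start; "wrist_torque": the same for the moment, N m; "finger_gap": finger opening in m.
Only numpy, scipy, OpenCV 4.12 (cv2) and the standard library are available. Lean on these libraries where they do the work, as an engineer would, in place of code of your own. Each camera call takes 0.05 s, during which the arm holds its last target. There are 200 camera calls.

## Working session

There is one attempt and no reset: what is moved stays moved. The work goes in short steps, Python scripts to look and compute and a tool call to move; the robot and the scene stay as the last step left them, time stands still between calls to the robot, and variables do not carry over. Pictures are saved under pics/ and viewed, about 8 in all and at most 12, crops included, and the job is handed in when it is done.

Besides the shell and the picture viewer there is one more tool, called after "Emit:" as name(argument=value, ...), one argument or row to a line, values as JSON. carry_out: Moves the arm, as the interface text tells. Its arguments: {"type":"object","properties":{"motion":{"type":"array","items":{"type":"number"}},"squeeze":{"type":"number"}},"required":["motion"]}

```bash
mkdir -p pics; ls; cat > h.py <<'E'
import numpy as np, cv2
from cell import readout, viewer, ticket, manip
from scipy.spatial.transform import Rotation as R
def cam(n):
    p=viewer.camera_params(n); f=200/np.tan(np.radians(p["vertical_fov"])/2)
    if "mount" in p:
        s=readout.sense(); q=s["eef_rot"]; T=np.eye(4); T[:3,:3]=R.from_quat([q[1],q[2],q[3],q[0]]).as_matrix(); T[:3,3]=s["tcp_pos"]
        M=T@np.array(p["mount"]); return f,p["cx"],p["cy"],M[:3,:3],M[:3,3]
    A=R.from_rotvec(np.ravel(p["rvec"])).as_matrix(); return f,p["cx"],p["cy"],A.T,-A.T@np.ravel(p["tvec"])
def plane(c,u,v,z):
    f,cx,cy,A,o=c; d=A@np.array([(u-cx)/f,(v-cy)/f,1]); return o+d*(z-o[2])/d[2]
def cloud(c,D):
    f,cx,cy,A,o=c; v,u=np.mgrid[:400,:640]
    P=np.stack([(u-cx)/f*D,(v-cy)/f*D,D],-1)@A.T+o; P[D<=0]=np.nan; return P
def save(n,im): cv2.imwrite(f"pics/{n}.png",cv2.cvtColor(im,cv2.COLOR_RGB2BGR))
E
python3 - <<'E'
from h import *
print(readout.sense(), manip.tips_ahead)
for n in("scene","top"):
    c=cam(n); print(n,c, {k:v for k,v in viewer.camera_params(n).items()}); im,D=viewer.capture(n); save(n+"0",im); np.savez(n+"0",im=im,D=D)
E
```

```text
pics
{'clock': 0.0, 'qpos': array([ 1.21150462e+00,  3.07593819e-01,  1.50764169e+00, -1.37947773e-05,
        1.32840511e+00, -7.34814626e-02]), 'dq': array([-0.00130528,  0.00181901, -0.00130358,  0.00013558,  0.00087454,
       -0.00149912]), 'joint_efforts': array([-1.24543960e-03, -4.57555890e+01, -2.51916289e+01, -5.55474685e-05,
        1.33706722e-02,  3.78087790e-06]), 'tcp_pos': array([0.16187231, 0.55098015, 0.20488113]), 'eef_rot': array([-0.56571771,  0.56650594,  0.4230869 , -0.42430175]), 'force': array([ 0.27241843,  1.03982427, -0.03497399]), 'wrist_torque': array([ 0.01189142, -0.00177091, -0.02046629]), 'finger_gap': 0.08514546661796844} 0.014
scene (np.float64(519.9654922858582), 322.0517228384215, 200.1694373631804, array([[ 0.85937557,  0.43332451, -0.27148387],
       [ 0.5112966 , -0.73548241,  0.44456879],
       [-0.00702906, -0.52086034, -0.85361297]]), array([ 0.85424699, -0.5699663 ,  1.2925505 ])) {'vertical_fov': 42.07757006718994, 'cx': 322.0517228384215, 'cy': 200.1694373631804, 'rvec': array([ 2.51511431,  0.68895175, -0.20313115]), 'tvec': array([-0.43361175, -0.11612805,  1.58864137])}
top (np.float64(363.5858763682215), 318.8045306061486, 197.6959495539488, array([[-0.00161045, -0.99292652,  0.11871957],
       [-0.9994168 ,  0.00564762,  0.03367733],
       [-0.0341096 , -0.1185961 , -0.99235654]]), array([ 0.4328191 , -0.01588381,  0.94172105])) {'vertical_fov': 57.62830639011366, 'cx': 318.8045306061486, 'cy': 197.6959495539488, 'rvec': array([ 2.14010346, -2.14791402,  0.09121669]), 'tvec': array([0.01694421, 0.54153171, 0.88367387])}
```

View pics/scene0.png

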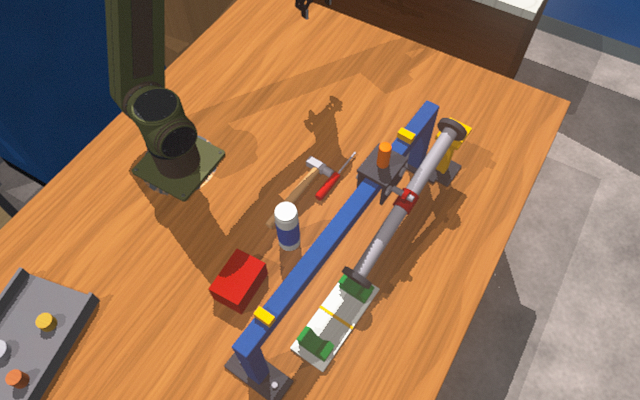

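View pics/top0.png

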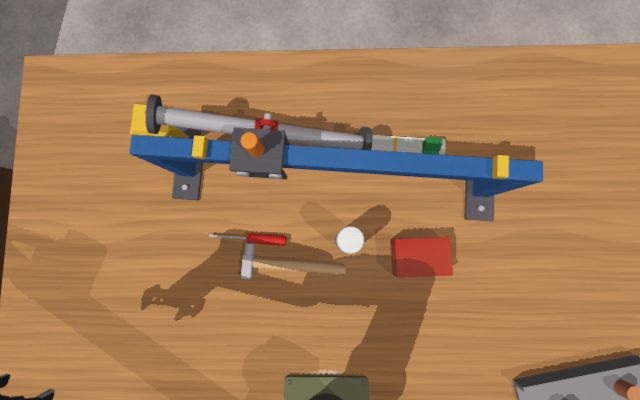

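The scene view shows the orange grip at about (384,155), the blue beam from (430,105) to (245,345), and the V-block plate with its centre line at about (336,316). In the top view the grip is at about (252,144) and the beam runs from (135,145) to (540,170). Next I'll measure these.

```bash
cat > m0.py <<'E'
from h import *
for n in("scene","top"):
    d=np.load(n+"0.npz"); im,D=d["im"],d["D"]; c=cam(n); P=cloud(c,D)
    hsv=cv2.cvtColor(im,cv2.COLOR_RGB2HSV); H,S,V=[hsv[...,i].astype(int) for i in range(3)]
    x,y,z=np.moveaxis(P,-1,0)
    org=(H>=5)&(H<=16)&(S>180)&(V>150)&(z>.25)&(x>.35)
    print(n,"grip n",org.sum(),"ztop",np.nanpercentile(z[org],98))
    t=org&(z>.337); print(" grip top mean",np.nanmean(P[t],0),t.sum(), "extent", np.nanmin(P[t],0),np.nanmax(P[t],0))
    bl=(H>100)&(H<125)&(S>130)&(abs(z-.255)<.006)&(x>.3)
    Q=P[bl][:,:2]; l=cv2.fitLine(Q.astype(np.float32),cv2.DIST_HUBER,0,.01,.01).ravel()
    s=(Q-l[2:])@l[:2]; print(" beam dir",l[:2],"yaw",np.arctan2(*( -l[:2]*np.sign(l[1]))*[1,-1]) if 0 else np.arctan2(-l[0]*np.sign(l[1]),abs(l[1])),"ends",l[2:]+l[:2]*s.min(),l[2:]+l[:2]*s.max(),"n",len(Q))
    gr=(H>45)&(H<80)&(S>120)&(z<.08)&(x>.4); 
    k,lab,st,ct=cv2.connectedComponentsWithStats(gr.astype(np.uint8))
    for i in range(1,k):
        if st[i,4]>40: print(" green",st[i],np.nanmean(P[lab==i],0),np.nanmin(P[lab==i],0),np.nanmax(P[lab==i],0))
    ye=(H>18)&(H<32)&(S>130)&(z<.03)&(x>.4)
    k,lab,st,ct=cv2.connectedComponentsWithStats(ye.astype(np.uint8))
    for i in range(1,k):
        if st[i,4]>10 and st[i,4]<300: print(" yellow",st[i],np.nanmean(P[lab==i],0))
    wh=(S<60)&(V>120)&(z<.03)&(z>.0)&(x>.5)
    k,lab,st,ct=cv2.connectedComponentsWithStats(wh.astype(np.uint8))
    for i in range(1,k):
        if st[i,4]>80: print(" white",st[i],np.nanmean(P[lab==i],0),np.nanmin(P[lab==i],0),np.nanmax(P[lab==i],0))
    can=(z>.1)&(z<.19)&(x>.25)&(x<.55)&(abs(y)<.25)
    print(" mid objs z max", np.nanmax(z[can]) if can.any() else None)
E
python3 m0.py
```

```text
scene grip n 146 ztop 0.342683695044237
 grip top mean [0.60599483 0.11992844 0.34032376] 40 extent [0.58910998 0.10765811 0.33729854] [0.61692826 0.13822541 0.34326507]
 beam dir [0.07528359 0.99716216] yaw -0.07535489 ends [ 0.56157428 -0.41644927] [0.62149348 0.37720512] n 3667
 green [297 327  13  14  69] [ 0.6113873  -0.2695955   0.04656258] [ 0.59656289 -0.28962928 -0.00576075] [ 0.61987177 -0.24452996  0.05927616]
 green [321 342  12  17 101] [ 0.68163569 -0.27661093  0.0494032 ] [ 0.67218643 -0.29491056  0.04370439] [ 0.68954541 -0.25772874  0.05644652]
 yellow [436 165  12   9  40] [0.69875685 0.36468013 0.02036111]
 yellow [319 305  35  25 105] [ 0.65493103 -0.18282794  0.01064686]
 yellow [253 306   8   8  11] [ 0.46495517 -0.26610965 -0.00070219]
 white [478   0  58  20 373] [0.61946376 1.16263043 0.01481708] [5.00944626e-01 1.14825344e+00 2.66767081e-04] [0.71224903 1.18152249 0.02996164]
 white [ 322  283   58   44 1049] [ 0.6616554  -0.13943273  0.0091778 ] [ 6.03269113e-01 -1.81048364e-01  9.33598839e-05] [ 0.71341257 -0.0553395   0.02182097]
 white [ 291  309   61   
[... 350 characters left out ...]
 [0.07644361 0.9970739 ] yaw -0.07651825 ends [ 0.56248064 -0.41389335] [0.62331036 0.37952463] n 6464
 green [423 138  19  16 268] [ 0.67150498 -0.26962001  0.04074432] [ 0.65435382 -0.29093954  0.02421688] [ 0.68921271 -0.2497209   0.05640372]
 yellow [185 134   4   4  12] [0.70996821 0.36619731 0.01815808]
 yellow [394 136   3  15  35] [ 0.68763633 -0.18278426  0.01176901]
 white [371 135  23  16 308] [ 0.68875911 -0.15081241  0.00966551] [ 0.66775591 -0.17859693  0.00565169] [ 0.70970475 -0.12037521  0.0143792 ]
 white [397 136  28  17 379] [ 0.68385444 -0.22057815  0.0097849 ] [ 0.66147766 -0.25928461  0.0054605 ] [ 0.7060553  -0.18812862  0.02444051]
 mid objs z max 0.17303273856577317
```

```bash
cat >> h.py <<'E'
U=np.array([.0760,.9971,0]); X=np.array([.9971,-.0760,0]); ORG=np.array([.5928,-.018,0])  # gantry axes, rough origin
def tool():
    s=readout.sense(); q=s["eef_rot"]; return s,R.from_quat([q[1],q[2],q[3],q[0]])
E
python3 - <<'E'
from h import *
s,r=tool(); M=r.as_matrix(); print(M.round(3))
for sg in(1,-1):
    x=sg*U; y=np.array([0,0,-1.]); T=np.stack([x,y,np.cross(x,y)],1)
    print(sg,"rotvec deg tool",np.degrees((r.inv()*R.from_matrix(T)).as_rotvec()))
g=np.array([.604,.1235,.307])
print("to above, cm tool",100*M.T@(g+[0,0,.105]-s["tcp_pos"]))
E
```

```text
[[ 0.282 -0.001 -0.959]
 [ 0.959 -0.002  0.282]
 [-0.002 -1.     0.   ]]
1 rotvec deg tool [ -0.01933955 -12.01813583  -0.10579238]
-1 rotvec deg tool [ 1.55654077e-01  1.67981791e+02 -2.84546024e-02]
to above, cm tool [-28.58946828 -20.65586965 -54.46738456]
```

Emit:
carry_out(
  motion=[0,-5,0,0,0,0,1,-0.5,-9.9,-1,0,0,0,1,-1.5,-14,-3.5,0,0,0,1,-3,-17.5,-6.5,0,0,0,1,-5,-20.5,-9.5,0,0,0,1],
  squeeze=60,
)

```text
clock: 0.6
tcp_pos: [0.2399, 0.4767, 0.4125]
eef_rot: [0.566, -0.566, -0.425, 0.424]
force: [1.0, -0.1, -0.5]
finger_gap: 0.0854
```

Emit:
carry_out(
  motion=[-2.2,0,-4.2,0,0,0,1,-4.4,0,-8.4,0,0,0,1,-6.6,0,-12.6,0,0,0,1,-8.8,0,-16.8,0,0,0,1,-11,0,-21,0,0,0,1],
)

```text
clock: 1.1
tcp_pos: [0.4105, 0.3105, 0.4105]
eef_rot: [0.566, -0.566, -0.424, 0.424]
force: [0.1, 1.1, 0.6]
finger_gap: 0.0854
```

Emit:
carry_out(
  motion=[-2.2,0,-4.2,0,-2,0,1,-4.4,0,-8.4,0,-4,0,1,-6.6,0,-12.6,0,-7,0,1,-8.8,0,-16.8,0,-10,0,1,-11,0,-21,0,-12,0,1],
)

```text
clock: 1.6
tcp_pos: [0.581, 0.1458, 0.4103]
eef_rot: [0.519, -0.518, -0.481, 0.481]
force: [0.5, 1.1, 0.5]
finger_gap: 0.0854
```

```bash
cat > rel.py <<'E'
from h import *
s,r=tool(); M=r.as_matrix(); T=np.stack([U,[0,0,-1],np.cross(U,[0,0,-1])],1)
print(s["clock"],s["tcp_pos"],s["finger_gap"],s["force"],"q",s["qpos"].round(2))
g=np.array([.604,.1235,.307]); print("cm",100*M.T@(g-s["tcp_pos"]),"rot",np.degrees((r.inv()*R.from_matrix(T)).as_rotvec()))
E
python3 rel.py
```

```text
1.6 [0.58101583 0.14579097 0.41030595] 0.08538200805889132 [0.48678343 1.0865455  0.53495529] q [ 0.18  0.26  1.08  0.    1.81 -1.32]
cm [-2.05084464 10.32834664 -2.46821377] rot [-0.05484893  0.07985726 -0.00310468]
```

Emit:
carry_out(
  motion=[-1.1,0,-1.4,0,0,0,1,-2,0,-2.5,0,0,0,1,-2,3,-2.5,0,0,0,1,-2,6,-2.5,0,0,0,1,-2,8,-2.5,0,0,0,1],
)

```text
clock: 2.1
tcp_pos: [0.6019, 0.1265, 0.3287]
eef_rot: [0.519, -0.518, -0.48, 0.481]
force: [0.0, 0.6, -0.5]
finger_gap: 0.0857
```

```bash
python3 rel.py; python3 - <<'E'
from h import *
c=cam("wrist"); im,D=viewer.capture("wrist"); save("w1",im)
E
```

```text
2.1 [0.60188014 0.1264558  0.32872074] 0.08566029788338143 [ 0.01066563  0.63923126 -0.45653477] q [ 0.14  0.3   1.21  0.    1.63 -1.36]
cm [-0.27894489  2.17130585 -0.24048166] rot [-0.17893262  0.02825347  0.00563294]
```

View pics/w1.png

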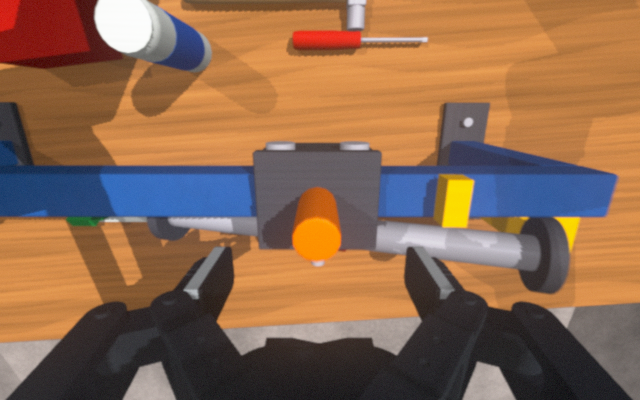

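The wrist view shows the grip at col ~317, midway between the open pads at about (213,270) and (425,270), so it's centred. Now to descend and close.

Emit:
carry_out(
  motion=[-0.2,1.1,-0.2,0,0,0,1,-0.2,2.1,-0.2,0,0,0,1,-0.2,2.1,-0.2,0,0,0,0,-0.2,2.1,-0.2,0,0,0,0,-0.2,2.1,-0.2,0,0,0,0],
)

```text
clock: 2.65
tcp_pos: [0.6059, 0.1236, 0.3109]
eef_rot: [-0.518, 0.519, 0.481, -0.48]
force: [-0.7, -0.2, -0.1]
finger_gap: 0.044
```

Emit:
carry_out(
  motion=[0,0,0,0,0,0,0,0,0,0,0,0,0,0,0,0,0,0,0,0,0],
)

```text
clock: 2.95
tcp_pos: [0.6059, 0.1237, 0.3113]
eef_rot: [-0.518, 0.519, 0.481, -0.48]
force: [-1.0, -0.6, 6.1]
finger_gap: 0.0261
```

```bash
cat > ang.py <<'E'
from h import *
def angle(im,D,c):
    P=cloud(c,D)-ORG; y=P@U; x=P@X; z=P[...,2]
    hsv=cv2.cvtColor(im,cv2.COLOR_RGB2HSV); S=hsv[...,1]
    m=(abs(x-.075)<.03)&(z>.075)&(z<.29)&(S<60)
    return x[m],y[m],z[m]
def fit(x,y,z):
    # pipe surface points: robust line, excluding clamp/flanges by iterative trimming
    k=np.ones(len(y),bool)
    for _ in range(8):
        p=np.polyfit(y[k],z[k],1); r=z-np.polyval(p,y); k=abs(r-np.median(r[k]))<max(.012,2*np.median(abs(r[k])))
    return np.arctan(p[0]),k
E
python3 rel.py
python3 - <<'E'
from ang import *
c=cam("scene"); im,D=viewer.capture("scene"); save("s1",im); np.savez("s1",im=im,D=D)
a,k=fit(*angle(im,D,c)); x,y,z=angle(im,D,c); print(a,k.sum(),len(k),y[k].min(),y[k].max())
P=cloud(c,D)-ORG; hsv=cv2.cvtColor(im,cv2.COLOR_RGB2HSV); red=((hsv[...,0]<6)|(hsv[...,0]>174))&(hsv[...,1]>140)&(P[...,2]>.13)&(P[...,0]>0)
print("red clamp gantry y,x",np.nanmean(P[red]@U),np.nanmean(P[red]@X),red.sum(),(P[red]@U).min(),(P[red]@U).max())
E
```

```text
2.95 [0.60590867 0.12367477 0.31127963] 0.026122844803406268 [-0.9564643  -0.59161376  6.09125323] q [ 0.13  0.31  1.24  0.    1.59 -1.36]
cm [-0.03234176  0.42748006  0.19000621] rot [ 0.13767789 -0.01445957  0.04845409]
0.26644997046643926 2135 2524 -0.08681310213435625 0.3696065306689924
red clamp gantry y,x 0.13863356895148674 0.07841737746937354 264 0.12060862224746462 0.17122081122796345
```

View pics/s1.png

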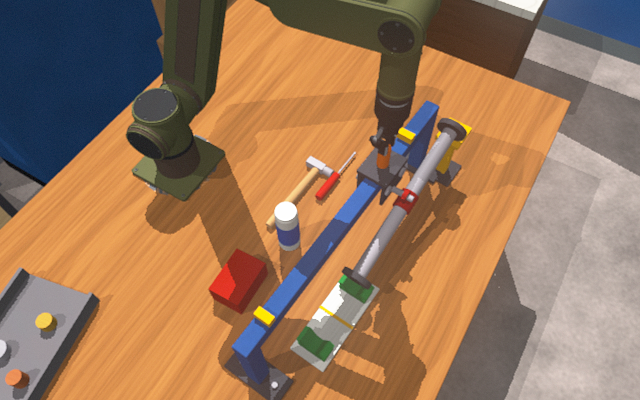

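The scene view shows the gripper on the orange grip at about (384,150), the pipe still on the ledge, and the bystanders where they were. The fitted angle of 0.266 agrees with the stated 0.27. Now I'll run it off the ledge.

Emit:
carry_out(
  motion=[-0.5,0,0,0,0,0,0,-1.5,0,0,0,0,0,0,-2.5,0,0,0,0,0,0,-3.5,0,0,0,0,0,0,-4.5,0,0,0,0,0,0],
)

```text
clock: 3.5
tcp_pos: [0.6025, 0.0788, 0.3112]
eef_rot: [-0.518, 0.519, 0.482, -0.48]
force: [-0.5, 1.7, 5.4]
finger_gap: 0.0264
```

Emit:
carry_out(
  motion=[-1,0,0,0,0,0,0,-2,0,0,0,0,0,0,-2.7,0,0,0,0,0,0,-3,0,0,0,0,0,0,-3,0,0,0,0,0,0],
)

```text
clock: 4.0
tcp_pos: [0.6001, 0.0478, 0.3113]
eef_rot: [-0.518, 0.52, 0.481, -0.48]
force: [-1.2, -1.0, 5.7]
finger_gap: 0.0263
```

```bash
cat > watch.py <<'E'
import sys
from ang import *
N=int(sys.argv[1]); W=float(sys.argv[2]) if len(sys.argv)>2 else 3.4
c=cam("scene"); t=[];a=[]; sv=None
for i in range(N):
    t.append(readout.sense()["clock"]); im,D=viewer.capture("scene"); a.append(fit(*angle(im,D,c))[0])
np.savez("last",im=im,D=D)
s=readout.sense(); t=np.array(t)-s["clock"]; a=np.array(a)
B=np.stack([np.cos(W*t),np.sin(W*t)/W],1); th,*_=np.linalg.lstsq(B,a,rcond=None)
print("clock",s["clock"],"tcp",s["tcp_pos"].round(4),"gantry y",(s["tcp_pos"]-ORG)@U,"gap",s["finger_gap"].round(4))
print("angles",a.round(3)); print("now theta,rate",th,"amp",np.hypot(th[0],th[1]/W),"resid",np.abs(B@th-a).max())
E
python3 watch.py 8
```

```text
Traceback (most recent call last):
  File "watch.py", line 10, in <module>
    print("clock",s["clock"],"tcp",s["tcp_pos"].round(4),"gantry y",(s["tcp_pos"]-ORG)@U,"gap",s["finger_gap"].round(4))
                                                                                               ^^^^^^^^^^^^^^^^^^^^^
AttributeError: 'float' object has no attribute 'round'
```

```bash
sed -i 's/s\["finger_gap"\].round(4)/s["finger_gap"]/' watch.py
cat > plan.py <<'E'
import numpy as np
from scipy.linalg import solve
def final(v,th,dth,w,lag,hist=False):
    # velocity steps at row edges (delayed by lag) drive the sling; returns state at end + lag
    st=np.array([th,dth],float); H=[]
    def rot(s,t): c,n=np.cos(w*t),np.sin(w*t); return np.array([c*s[0]+n/w*s[1],-w*n*s[0]+c*s[1]])
    st=rot(st,lag); vp=0
    for x in list(v)+[0]:
        st=st+[0,-w*w*(x-vp)/9.81]; vp=x; H.append(st[0])
        if len(H)<=len(v): st=rot(st,.1)
    return (st,np.array(H)) if hist else st
def plan(th,dth,d,N,w=3.4,lag=.04):
    f0=final(np.zeros(N),th,dth,w,lag); G=np.array([final(e,0,0,w,lag) for e in np.eye(N)]).T
    A=np.vstack([G,np.full(N,.1)]); b=np.r_[-f0,d]
    Dm=(np.eye(N+1,N)-np.eye(N+1,N,-1)); Q=Dm.T@Dm
    K=np.block([[Q,A.T],[A,np.zeros((3,3))]]); v=solve(K,np.r_[np.zeros(N),b])[:N]
    s,H=final(v,th,dth,w,lag,True)
    print(N,"vmax",abs(v).max().round(3),"theta range",H.min().round(3),H.max().round(3)); print("  cum cm",(np.cumsum(v)*10).round(2))
    return v
E
python3 watch.py 8; python3 - <<'E'
from h import *
d=np.load("last.npz"); im,D=d["im"],d["D"]; c=cam("scene"); P=cloud(c,D)-ORG
hsv=cv2.cvtColor(im,cv2.COLOR_RGB2HSV); red=((hsv[...,0]<6)|(hsv[...,0]>174))&(hsv[...,1]>140)&(P[...,2]>.13)&(P@X>.03)
Y=P[red]@U; print("clamp y",Y.mean(),Y.min(),Y.max(),red.sum())
h=hsv; Z=P[...,2]
ye=(h[...,0]>18)&(h[...,0]<32)&(h[...,1]>130)&(Z<.03)&(abs(P@U+.16)<.04)&(abs(P@X-.075)<.06)
print("line y,x",np.mean(P[ye]@U),np.mean(P[ye]@X),ye.sum(), [ (q@U,q@X) for v,u in [np.argwhere(ye).mean(0)] for q in [plane(c,u,v,.010)-ORG]])
pl=(Z<.02)&(Z>.004)&(h[...,1]<60)&(h[...,2]>120)&(abs(P@X-.075)<.06)&(P@U<.1); q=P[pl]@U; print("plate y range",np.percentile(q,[.2,99.8]),"x",np.percentile(P[pl]@X,[.5,99.5]))
E
```

```text
clock 4.8 tcp [0.6002 0.0482 0.3113] gantry y 0.06655975474465432 gap 0.026316314755973767
angles [-0.247 -0.217 -0.18  -0.14  -0.095 -0.049 -0.002  0.047]
now theta,rate [0.09533918 0.92226595] amp 0.28752159581879894 resid 0.002042885387702087
clamp y 0.056713269811894194 0.03917806098220695 0.08957493983242082 280
line y,x -0.15961979710703922 0.07488985837152025 106 [(np.float64(-0.159413515167495), np.float64(0.07497714294656595))]
plate y range [-0.38635668 -0.03046395] x [0.02550677 0.12426194]
```

```bash
python3 -c "
from plan import *
for N in(10,13,15,20): plan(.0953,.922,-.225,N)"
```

```text
10 vmax 1.549 theta range -0.345 0.501
  cum cm [-12.04 -22.02 -23.19 -15.15  -2.03   9.79  14.23   8.03  -7.01 -22.5 ]
13 vmax 0.806 theta range -0.217 0.355
  cum cm [ -2.9   -5.87  -7.2   -6.26  -3.38   0.39   3.67   5.05   3.52  -1.21
  -8.48 -16.54 -22.5 ]
15 vmax 0.545 theta range -0.166 0.296
  cum cm [ -0.64  -1.15  -1.1   -0.38   0.88   2.28   3.34   3.55   2.51  -0.03
  -3.99  -9.04 -14.5  -19.38 -22.5 ]
20 vmax 0.375 theta range -0.107 0.249
  cum cm [  0.76   2.07   3.64   5.17   6.38   7.     6.86   5.84   3.94   1.26
  -2.02  -5.67  -9.42 -13.   -16.16 -18.72 -20.59 -21.76 -22.34 -22.5 ]
```

```bash
python3 -c "
from plan import *
for k in(5,6,7,8):
  for N in (10,12,13): 
    s=final(np.zeros(k),.0953,.922,3.4,0); print('wait',k,end=' '); plan(s[0],s[1],-.225,N)"
```

```text
wait 5 10 vmax 0.572 theta range -0.173 0.237
  cum cm [  1.46   3.14   4.     3.34   0.84  -3.36  -8.75 -14.48 -19.45 -22.5 ]
wait 5 12 vmax 0.528 theta range -0.162 0.237
  cum cm [  1.91   3.89   4.66   3.56   0.55  -3.98  -9.25 -14.4  -18.61 -21.33
 -22.47 -22.5 ]
wait 5 13 vmax 0.516 theta range -0.164 0.237
  cum cm [  1.71   3.5    4.21   3.21   0.39  -3.91  -9.04 -14.2  -18.6  -21.64
 -23.07 -23.11 -22.5 ]
wait 6 10 vmax 0.612 theta range -0.185 0.169
  cum cm [  2.48   4.5    4.36   1.55  -3.48  -9.6  -15.45 -19.82 -22.08 -22.5 ]
wait 6 12 vmax 0.579 theta range -0.187 0.169
  cum cm [  1.82   3.34   3.22   0.95  -3.31  -8.85 -14.63 -19.6  -22.9  -24.16
 -23.68 -22.5 ]
wait 6 13 vmax 0.546 theta range -0.191 0.169
  cum cm [  1.36   2.44   2.19   0.13  -3.67  -8.69 -14.15 -19.15 -22.89 -24.87
 -25.05 -23.9  -22.5 ]
wait 7 10 vmax 0.691 theta range -0.208 0.082
  cum cm [  2.46   3.84   2.37  -2.14  -8.68 -15.6  -21.11 -23.97 -24.   -22.5 ]
wait 7 12 vmax 0.578 theta range -0.207 0.082
  cum cm [  1.11   1.5    0.15  -3.22  -8.22 -14.   -19.49 -23.68 -25.88 -25.91
 -24.34 -22.5 ]
wait 7 13 vmax 0.515 theta range -0.202 0.082
  cum cm [  0.54   0.4   -1.12  -4.23  -8.65 -13.8  -18.89 -23.12 -25.86 -26.79
 -26.03 -24.22 -22.5 ]
wait 8 10 vmax 0.69 theta range -0.227 0.042
  cum cm [  1.4    1.24  -1.73  -7.29 -14.19 -20.67 -25.08 -26.45 -24.99 -22.5 ]
wait 8 12 vmax 0.522 theta range -0.206 0.044
  cum cm [ -0.13  -1.4   -4.22  -8.48 -13.62 -18.83 -23.26 -26.18 -27.19 -26.38
 -24.4  -22.5 ]
wait 8 13 vmax 0.465 theta range -0.195 0.046
  cum cm [ -0.64  -2.38  -5.36  -9.38 -14.   -18.66 -22.72 -25.68 -27.17 -27.16
 -25.91 -24.04 -22.5 ]
```

Emit:
carry_out(
  motion=[0,0,0,0,0,0,0,0,0,0,0,0,0,0,0,0,0,0,0,0,0],
)

```text
clock: 5.1
tcp_pos: [0.6001, 0.0482, 0.3113]
eef_rot: [-0.518, 0.52, 0.481, -0.48]
force: [-1.4, -0.9, 5.2]
finger_gap: 0.0261
```

Emit:
carry_out(
  motion=[0,0,0,0,0,0,0,0,0,0,0,0,0,0,0,0,0,0,0,0,0,0,0,0,0,0,0,0,0,0,0,0,0,0,0],
)

```text
clock: 5.6
tcp_pos: [0.6001, 0.0482, 0.3113]
eef_rot: [-0.518, 0.52, 0.481, -0.48]
force: [-1.3, -0.9, 5.5]
finger_gap: 0.0259
```

Emit:
carry_out(
  motion=[-0.64,0,0,0,0,0,0,-2.38,0,0,0,0,0,0,-5.36,0,0,0,0,0,0,-9.38,0,0,0,0,0,0,-14,0,0,0,0,0,0],
)

```text
clock: 6.1
tcp_pos: [0.5895, -0.0905, 0.3113]
eef_rot: [-0.518, 0.518, 0.482, -0.48]
force: [1.0, 1.0, 4.7]
finger_gap: 0.0261
```

Emit:
carry_out(
  motion=[-4.66,0,0,0,0,0,0,-8.72,0,0,0,0,0,0,-11.68,0,0,0,0,0,0,-13.17,0,0,0,0,0,0,-13.16,0,0,0,0,0,0],
)

```text
clock: 6.6
tcp_pos: [0.5791, -0.2263, 0.3113]
eef_rot: [-0.518, 0.521, 0.479, -0.48]
force: [-0.4, -0.0, 7.2]
finger_gap: 0.026
```

Emit:
carry_out(
  motion=[1.25,0,0,0,0,0,0,3.12,0,0,0,0,0,0,4.66,0,0,0,0,0,0],
)

```text
clock: 6.9
tcp_pos: [0.583, -0.1762, 0.3113]
eef_rot: [-0.518, 0.52, 0.481, -0.48]
force: [-0.2, -1.4, 5.2]
finger_gap: 0.0262
```

```bash
python3 watch.py 10
```

```text
clock 7.4 tcp [ 0.583  -0.1756  0.3113] gantry y -0.15786339534206897 gap 0.0260932394765504
angles [-0.031 -0.032 -0.025 -0.02  -0.013 -0.007  0.001  0.008  0.014  0.02 ]
now theta,rate [0.02578579 0.10489879] amp 0.040209316241858056 resid 0.0025804015566365385
```

```bash
python3 -c "
from plan import *
for N in (10,12): plan(.0258,.105,-.001,N)"
python3 - <<'E'
from h import *
d=np.load("last.npz"); im,D=d["im"],d["D"]; c=cam("scene"); P=cloud(c,D)-ORG
save("s2",cv2.resize(im[180:400,220:460],None,fx=2.5,fy=2.5))
hsv=cv2.cvtColor(im,cv2.COLOR_RGB2HSV); m=(abs(P@X-.075)<.05)&(P[...,2]>.09)&(P[...,2]<.2)&(hsv[...,1]<70)
y=P[m]@U; z=P[m][:,2]; print("pipe y ends",np.percentile(y,[.3,99.7]),"mid",np.percentile(y,[.3,99.7]).mean())
E
```

```text
10 vmax 0.113 theta range -0.027 0.045
  cum cm [-0.38 -0.48 -0.05  0.82  1.82  2.55  2.69  2.1   0.97 -0.1 ]
12 vmax 0.066 theta range -0.018 0.037
  cum cm [ 0.07  0.29  0.67  1.15  1.63  2.    2.16  2.04  1.65  1.04  0.38 -0.1 ]
pipe y ends [-0.40042005  0.07779293] mid -0.16131355823990648
```

View pics/s2.png

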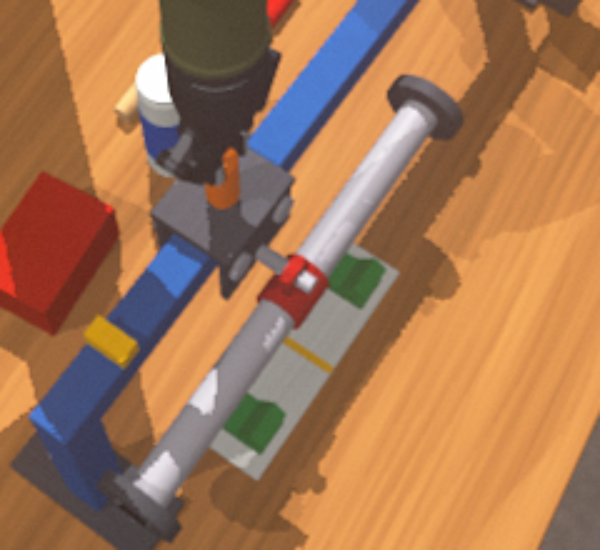

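The crop shows the pipe nearly level, with its clamp at about (295,290) above the centre line at (310,355); the offset comes from height and the viewing angle. By depth the pipe's middle is at gantry y −0.161 and the line at −0.160. One damping correction next.

Emit:
carry_out(
  motion=[0.07,0,0,0,0,0,0,0.29,0,0,0,0,0,0,0.67,0,0,0,0,0,0,1.15,0,0,0,0,0,0,1.63,0,0,0,0,0,0],
)

```text
clock: 7.9
tcp_pos: [0.5842, -0.1602, 0.3113]
eef_rot: [-0.518, 0.52, 0.481, -0.48]
force: [-0.5, -1.3, 6.1]
finger_gap: 0.0262
```

Emit:
carry_out(
  motion=[0.37,0,0,0,0,0,0,0.53,0,0,0,0,0,0,0.41,0,0,0,0,0,0,0.02,0,0,0,0,0,0,-0.59,0,0,0,0,0,0],
)

```text
clock: 8.4
tcp_pos: [0.5838, -0.1649, 0.3113]
eef_rot: [-0.518, 0.519, 0.481, -0.48]
force: [-0.6, 0.7, 5.8]
finger_gap: 0.026
```

Emit:
carry_out(
  motion=[-0.66,0,0,0,0,0,0,-1.14,0,0,0,0,0,0],
)

```text
clock: 8.6
tcp_pos: [0.5829, -0.177, 0.3113]
eef_rot: [-0.518, 0.519, 0.481, -0.48]
force: [-0.5, 2.0, 5.5]
finger_gap: 0.0263
```

```bash
python3 watch.py 16
```

```text
clock 9.4 tcp [ 0.5828 -0.1775  0.3113] gantry y -0.15983956962106544 gap 0.026061203577865913
angles [ 0.002  0.004  0.003  0.002  0.001  0.001 -0.001 -0.002 -0.002 -0.004
 -0.002 -0.003 -0.003 -0.004 -0.004 -0.004]
now theta,rate [-0.00394037  0.00299898] amp 0.004037885230050181 resid 0.0018536582501971167
```

Swing amplitude is down to 0.004 rad. I'll hold for three seconds, then open the gripper.

Emit:
carry_out(
  motion=[0,0,0,0,0,0,0,0,0,0,0,0,0,0,0,0,0,0,0,0,0,0,0,0,0,0,0,0,0,0,0,0,0,0,0],
)

```text
clock: 9.9
tcp_pos: [0.5828, -0.1775, 0.3113]
eef_rot: [-0.518, 0.52, 0.481, -0.48]
force: [-0.6, -1.4, 5.4]
finger_gap: 0.0261
```

Emit:
carry_out(
  motion=[0,0,0,0,0,0,0,0,0,0,0,0,0,0,0,0,0,0,0,0,0,0,0,0,0,0,0,0,0,0,0,0,0,0,0],
)

```text
clock: 10.4
tcp_pos: [0.5829, -0.1775, 0.3113]
eef_rot: [-0.518, 0.52, 0.481, -0.48]
force: [-1.3, -0.7, 6.1]
finger_gap: 0.0259
```

Emit:
carry_out(
  motion=[0,0,0,0,0,0,0,0,0,0,0,0,0,0,0,0,0,0,0,0,0,0,0,0,0,0,0,0,0,0,0,0,0,0,0],
)

```text
clock: 10.9
tcp_pos: [0.5828, -0.1776, 0.3113]
eef_rot: [-0.518, 0.52, 0.481, -0.48]
force: [-1.4, -1.5, 6.2]
finger_gap: 0.026
```

Emit:
carry_out(
  motion=[0,0,0,0,0,0,0,0,0,0,0,0,0,0,0,0,0,0,0,0,0,0,0,0,0,0,0,0,0,0,0,0,0,0,0],
)

```text
clock: 11.4
tcp_pos: [0.5828, -0.1775, 0.3113]
eef_rot: [-0.518, 0.52, 0.481, -0.48]
force: [0.2, -0.7, 6.1]
finger_gap: 0.0266
```

Emit:
carry_out(
  motion=[0,0,0,0,0,0,0,0,0,0,0,0,0,0,0,0,0,0,0,0,0,0,0,0,0,0,0,0,0,0,0,0,0,0,0],
)

```text
clock: 11.9
tcp_pos: [0.5828, -0.1776, 0.3113]
eef_rot: [-0.518, 0.52, 0.481, -0.48]
force: [-0.7, -1.9, 5.3]
finger_gap: 0.026
```

Emit:
carry_out(
  motion=[0,0,0,0,0,0,0,0,0,0,0,0,0,0,0,0,0,0,0,0,0,0,0,0,0,0,0,0,0,0,0,0,0,0,0],
)

```text
clock: 12.4
tcp_pos: [0.5828, -0.1775, 0.3113]
eef_rot: [-0.518, 0.52, 0.481, -0.48]
force: [-1.0, -1.4, 6.1]
finger_gap: 0.0262
```

Emit:
carry_out(
  motion=[0,0,0,0,0,0,0.5,0,0,0,0,0,0,0.7,0,0,0,0,0,0,1,0,0,0,0,0,0,1,0,0,0,0,0,0,1],
)

```text
clock: 12.9
tcp_pos: [0.5823, -0.1766, 0.3095]
eef_rot: [0.519, -0.519, -0.48, 0.481]
force: [0.3, -0.4, 0.5]
finger_gap: 0.0851
```

```bash
python3 watch.py 4; python3 - <<'E'
from h import *
im,D=viewer.capture("wrist"); save("w2",im)
E
```

```text
clock 13.1 tcp [ 0.5824 -0.1767  0.3097] gantry y -0.15898391379119925 gap 0.08546979360964549
angles [-0.004 -0.004 -0.004 -0.004]
now theta,rate [-0.00368675  0.00542217] amp 0.004016889852803805 resid 0.0001701297221730685
```

View pics/w2.png

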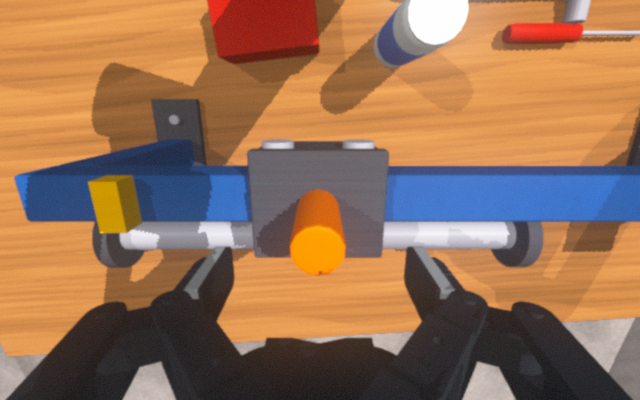

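The wrist view shows the grip at about (318,245), free between the open fingers at (213,270) and (425,270). I'll lift straight up, then do a last check from above.

Emit:
carry_out(
  motion=[0,-2,0,0,0,0,1,0,-5,0,0,0,0,1,0,-8,0,0,0,0,1,0,-11,0,0,0,0,1,0,-11,0,0,0,0,1],
)

```text
clock: 13.65
tcp_pos: [0.5842, -0.1773, 0.4251]
eef_rot: [-0.516, 0.522, 0.482, -0.479]
force: [-0.4, 0.8, -0.1]
finger_gap: 0.0852
```

```bash
python3 watch.py 10; python3 - <<'E'
from h import *
d=np.load("last.npz"); im,D=d["im"],d["D"]; c=cam("scene"); P=cloud(c,D)-ORG; save("s3",im)
hsv=cv2.cvtColor(im,cv2.COLOR_RGB2HSV); H,S,V=[hsv[...,i].astype(int) for i in range(3)]; z=P[...,2]
m=(abs(P@X-.075)<.05)&(z>.09)&(z<.2)&(S<70); y=P[m]@U; print("pipe mid y",np.percentile(y,[.3,99.7]).mean())
org=(H>=5)&(H<=16)&(S>180)&(V>150)&(z>.337)&(z<.35); print("grip top y",(P[org]@U).mean(),org.sum())
p=viewer.camera_params("scene"); f=c[0]
E
```

```text
clock 14.15 tcp [ 0.5822 -0.1766  0.419 ] gantry y -0.15895527595463152 gap 0.08581750476660419
angles [0.003 0.002 0.002 0.002 0.003 0.003 0.003 0.003 0.004 0.002]
now theta,rate [ 0.00219646 -0.00747789] amp 0.0031083310624571777 resid 0.0008716749939613366
pipe mid y -0.16332620090914182
grip top y -0.16834901850612133 34
```

View pics/s3.png

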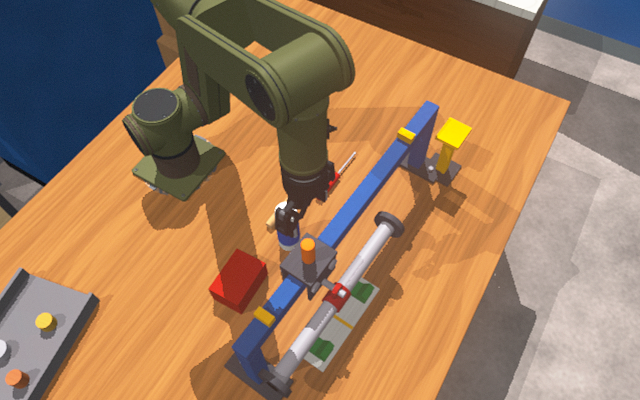

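The scene view shows the gripper clear above the grip at (308,250), the pipe level over the V-blocks, and the carton, can, hammer and driver where they were.

```bash
python3 -c "
from cell import ticket
ticket.sign_off()"
```

```text
the job is handed in; nothing more can be done
```

I gripped the trolley, ran the pipe off its ledge and stopped it over the V-blocks. Two trolley moves planned from the camera's angle readings took the swing from 0.29 to 0.04 and then to 0.004 rad. I held it there for almost 4 s, released the grip, lifted clear and handed in at about 14.2 s.

**Level and still:** after release the pipe was within 0.004 rad of level and rocking at less than 0.01 rad/s.

**Centring:** the position checks differ by a few millimetres, all inside the 15 mm limit:

| Source | Gantry y (m) |
|---|---|
| Pipe middle, scene camera | −0.163 |
| Grip, from TCP while held | −0.160 |
| Grip top, scene camera (this view read about 4 mm low at the start) | −0.168 |
| V-block centre line, scene camera | −0.160 |
| V-block centre line, top camera | −0.157 |

**Bystanders and contact:** by eye in the last picture, the carton, can, hammer and driver were where they started; I did not measure them. The gripper was clear of everything. The closed gripper read 26 mm on the 30 mm grip, and I did not look into why, but it held throughout.

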